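Fill the tablet pot through the filling funnel

TASK

Bring the small steel pot under the fixed funnel, upright between the guide rails and fully home against the stop at the back. Then tip all four cleaning tablets from the scoop into the funnel so that they drop into the pot (they are caustic: do not touch them with the fingers), and set the empty scoop back down flat on the table. Leave the pot under the funnel and the other things where they stand.

Things in the scene. Friction and masses are not known exactly. Their poses are not given: they have to be found in the camera images.
- stand: Fixed stand: steel funnel over a guide channel. Origin on the table under the funnel's axis; x from the channel's open end (robot side) to the back stop, z up. Two rails 12 mm high, inner faces 76 mm apart, x = -45 to 42 mm, flared ends out to x = -77 mm (about 100 mm wide there). Stop: face at x = 34 mm, 32 mm high; column behind, to x = 102 mm. The channel floor is the table.
- funnel_mouth (a point): Centre of the funnel's wide mouth at its rim, 152 mm above the table; mouth 126 mm inner, 132 mm outer diameter. The cone is 60 mm deep.
- spout_end (a point): Centre of the lower end of the funnel's spout, 74 mm above the table; spout 49 mm inner, 55 mm outer diameter.
- pot: Narrow round steel pot, loose, 66 mm outer, 60 mm inner diameter, 64 mm high, floor 5 mm, 0.35 kg. Origin at the centre of its underside, z up. Straight black handle along its -x, 58 to 158 mm from the axis, 16 mm wide (y), 14 mm high, centre 48 mm up. Home: origin at the stand's origin (it meets the stop 1 mm beyond), handle along the channel.
- pot_grip (a point): Outer part of the pot's handle, at (-130, 0, 48) mm in the pot's frame: the place to grip it, clear of the funnel rim.
- scoop: Open steel scoop, loose, 0.16 kg, holds the tablets. Origin on its underside at mid pan, x to the open pouring front, z up. Pan x = -45 to 52 mm, 80 mm wide (66 at the front), floor 3 mm thick, rising 3 mm over the last 22 mm; side walls 34 mm high (24 near the front). Black handle along -x, x = -63 to -153 mm, 18 mm wide (y), 16 mm high, centre 34 mm up.
- scoop_grip (a point): Middle of the scoop's handle, at (-108, 0, 34) mm in the scoop's frame.
- scoop_tip (a point): Middle of the scoop's front edge, at (52, 0, 4) mm in the scoop's frame, where the tablets leave it.
- tablet_1: White round cleaning tablet, 22 mm diameter, 14 mm thick, 20 g, loose; starts flat in the scoop. Origin at the centre of one flat face, z along its axis.
- tablet_2: White round cleaning tablet, 22 mm diameter, 14 mm thick, 20 g, loose; starts flat in the scoop. Origin at the centre of one flat face, z along its axis.
- tablet_3: White round cleaning tablet, 22 mm diameter, 14 mm thick, 20 g, loose; starts flat in the scoop. Origin at the centre of one flat face, z along its axis.
- tablet_4: White round cleaning tablet, 22 mm diameter, 14 mm thick, 20 g, loose; starts flat in the scoop. Origin at the centre of one flat face, z along its axis.
- tamper: Bystander: coffee tamper, 58 mm diameter, 90 mm high, standing. Origin under its centre.
- cup: Bystander: small cup with handle, 61x89x52 mm. Origin under its centre.
- blind: Bystander: shallow blank filter basket, 69 mm diameter, 18 mm high. Origin under its centre.

How it is judged:
On the way, in this order (a step that is already met when the one before it is completed fails the run):
1. the pot stands under the funnel against the back stop (within 10 mm), at rest, with all four tablets still in the scoop (x of pot in the frame of stand between -0.01 and 0.008 m and y of pot in the frame of stand between -0.012 and 0.012 m and height (world z) of pot below 0.008 m and angle between pot's own z axis and vertical below 0.08 rad and linear speed of pot below 0.02 m/s and x of tablet_1 in the frame of scoop between -0.05 and 0.055 m and y of tablet_1 in the frame of scoop between -0.045 and 0.045 m and z of tablet_1 in the frame of scoop between -0.005 and 0.05 m and x of tablet_2 in the frame of scoop between -0.05 and 0.055 m and y of tablet_2 in the frame of scoop between -0.045 and 0.045 m and z of tablet_2 in the frame of scoop between -0.005 and 0.05 m and x of tablet_3 in the frame of scoop between -0.05 and 0.055 m and y of tablet_3 in the frame of scoop between -0.045 and 0.045 m and z of tablet_3 in the frame of scoop between -0.005 and 0.05 m and x of tablet_4 in the frame of scoop between -0.05 and 0.055 m and y of tablet_4 in the frame of scoop between -0.045 and 0.045 m and z of tablet_4 in the frame of scoop between -0.005 and 0.05 m), for 0.2 s.
2. all four tablets are in the pot, which still stands there (x of pot in the frame of stand between -0.01 and 0.008 m and y of pot in the frame of stand between -0.012 and 0.012 m and height (world z) of pot below 0.008 m and angle between pot's own z axis and vertical below 0.08 rad and linear speed of pot below 0.02 m/s and x of tablet_1 in the frame of pot between -0.032 and 0.032 m and y of tablet_1 in the frame of pot between -0.032 and 0.032 m and z of tablet_1 in the frame of pot between 0 and 0.064 m and x of tablet_2 in the frame of pot between -0.032 and 0.032 m and y of tablet_2 in the frame of pot between -0.032 and 0.032 m and z of tablet_2 in the frame of pot between 0 and 0.064 m and x of tablet_3 in the frame of pot between -0.032 and 0.032 m and y of tablet_3 in the frame of pot between -0.032 and 0.032 m and z of tablet_3 in the frame of pot between 0 and 0.064 m and x of tablet_4 in the frame of pot between -0.032 and 0.032 m and y of tablet_4 in the frame of pot between -0.032 and 0.032 m and z of tablet_4 in the frame of pot between 0 and 0.064 m), for 0.2 s.
At the end, for the whole second after the job is handed in: All four tablets lie at rest inside the pot; the pot stands upright on the table under the funnel, its axis within 10 mm of the funnel's toward the robot, 8 mm toward the stop and 12 mm sideways; the scoop lies flat on the table (underside within 8 mm of the table, tilt under 0.08 rad), at rest (all of step 2 and linear speed of each of tablet_1, tablet_2, tablet_3, tablet_4 below 0.03 m/s and height (world z) of scoop between -0.005 and 0.008 m and angle between scoop's own z axis and vertical below 0.08 rad and linear speed of scoop below 0.02 m/s); the robot touches nothing.
It fails at once if the fingers touch a tablet (over 0.5 N) (contact force between any of tablet_1, tablet_2, tablet_3, tablet_4 and the fingers above 0.5 N).
It fails at once if a bystander (tamper, cup, blank basket) is moved more than 30 mm (distance of any of tamper, cup, blind from where it was at the start of the episode above 0.03 m).
It also fails if it takes over 72 s, if anything falls off the work surface, if the arm or the gripper's body presses on something with over 40 N, if the wrist force passes 120 N, or if a joint passes its speed limit or range.

ROBOT

A 6-joint arm with a two-finger parallel gripper is mounted at the origin on a cart in front of the work surface, level with it; the furniture and walls round the work are solid. World frame = base frame: x ahead of the robot, y to its left, z up, the work surface at z = 0. Lengths are in m, angles in rad, forces in N, time in s.
With the tool pointing down it reaches from about 0.375 to 0.9 m from the base axis. Payload 3.1 kg.
Tool frame: the origin (TCP) lies midway between the tips of the shut fingers; the grasp point (between the pads) lies 19 mm behind it (manip.pinch_z is the distance from the TCP to the grasp point, in m); z points along the fingers, y is the line along which they close (so a half turn about z gives the same grasp; the last joint's range is limited). The gripper opens to 85 mm and grips with 20 to 120 N. Pads are 22 mm wide; open, the fingers measure 114 mm over their backs; the gripper's body (76 mm by 85 mm) begins 54 mm behind the grasp point. The pads swing forward as they close: fully open they stand 13 mm farther back than shut.
Start: joints at [1.06, 0.527, 1.433, -0, 1.181, -0.178], TCP at [0.204, 0.591, 0.231] pointing down, gripper open.
Joint ranges: [-3.08, 3.08], [-0.75, 2.2], [0.22, 2.44], [-1.43, 4.57], [0, 2.65], [-2.85, 2.85]. Speed limits (rad/s): [2.79, 2.79, 3.14, 3.14, 3.14, 3.14].

INTERFACE

Orientations are given as a unit quaternion [x, y, z, w].
In Python, from station import manip, viewer, ticket gives the robot as it stands.
- The arm moves only by the shell command python3 -m creep 'ROWS' [FORCE]. ROWS is JSON, a list of rows, each an object with "slide": the shift along the tool's x, y, z in cm, a list of three; "angular": the turn, a rotation vector about the tool's x, y, z in rad, a list of three; "claw": the opening, from -1 (shut) to 1 (fully open). A call has 1 to 10 rows; each row shifts and turns the commanded pose from where the row before left it, along the tool's axes as they then stand; what a row does not reach is not made up. A row lasts 1/12 s, in which the tool goes at most 41.7 mm and 7.16 degrees, less where a joint would pass 70% of its speed; a pose out of reach is approached as far as the arm can. A call with a gripper value outside its range is refused whole. The fingers move at their own pace and stop on an object; FORCE is the grip in N (left out, the last holds). Time passes only in rows, so rows that do not move let the fingers close. It gives the time, the measured TCP pose, the force, the opening and the grip force at its end, in the units of the state.
- manip.sense(): the state, without advancing time (a new reading comes with each control period).
- viewer.snapshot(name): name is "side" or "top" or "wrist"; returns the picture (480x640x3 uint8, blue, green, red); there is no depth.
- viewer.calibration(name): a dict with "fov_y" (degrees; the focal length in pixels is half the picture's height over the tangent of half this angle, whatever the lens; pixels are square), "cx", "cy" (the principal point, pixels), "T" (4x4, takes a point from camera to world coordinates); the wrist camera has in their place "tool_from_camera" (4x4, takes a point from camera to tool coordinates, whose origin is the TCP and whose axes are the flange's). Camera axes: x right, y up, looking along -z (the intrinsics and any distortion apply to the point x, -y, -z); pixel columns grow to the right and rows downward; lengths in m; the calibration is good to about 2 mm. A picture is of the moment at which its call begins: read the wrist's pose just before it. calibration takes no time and is no camera call.
- ticket.sign_off(): hands the job in; it is judged then, once.
The state is a dict: "t": time; "q": joint angles; "qd": joint speeds; "tau": joint torques, N m; "tcp_pos": TCP position; "tool_rot": TCP orientation; "force": force on the tool from outside, world axes, zero at the start; "ft_torque": the same for the moment, N m; "finger_gap": opening from 0.0 (shut) to 1.0 (fully open); "gripper_force": force on a finger pad.
Only numpy, scipy, OpenCV 4.12 (cv2) and the standard library are available. Lean on these libraries where they do the work, as an engineer would, in place of code of your own. Each camera call takes 0.05 s, during which the arm holds its last target. There are 200 camera calls.

## Working session

There is one attempt and no reset: what is moved stays moved. The work goes in short steps, Python scripts to look and compute and a shell command to move; the robot and the scene stay as the last step left them, time stands still between calls to the robot, and variables do not carry over. Pictures are saved under pics/ and viewed, at most 10 in all, crops included, and the job is handed in when it is done.

```bash
ls; mkdir -p pics
python3 - <<'E'
from station import manip, viewer
import cv2,numpy as np
for n in ("side","top","wrist"):
    im=viewer.snapshot(n); cv2.imwrite(f"pics/{n}0.png",im)
    c=viewer.calibration(n); print(n,{k:(np.round(v,4).tolist()) if not isinstance(v,str) else v for k,v in c.items()})
print(manip.sense())
E
```

```text
pics
side {'fov_y': 53.3172, 'cx': 320.5877, 'cy': 237.6373, 'T': [[0.9016, 0.2304, -0.366, 0.2561], [-0.4323, 0.5029, -0.7485, -0.7825], [0.0116, 0.8331, 0.553, 0.6373], [0.0, 0.0, 0.0, 1.0]]}
top {'fov_y': 54.3201, 'cx': 312.3539, 'cy': 236.3547, 'T': [[-0.0284, 0.9868, -0.1594, 0.4189], [-0.9994, -0.0312, -0.0152, -0.0552], [-0.0199, 0.1589, 0.9871, 1.1487], [0.0, 0.0, 0.0, 1.0]]}
wrist {'fov_y': 59.1824, 'cx': 323.8006, 'cy': 239.7272, 'tool_from_camera': [[-0.0004, 0.9448, 0.3276, 0.0851], [1.0, 0.0005, -0.0003, 0.0], [-0.0005, 0.3276, -0.9448, -0.1429], [0.0, 0.0, 0.0, 1.0]]}
{'t': 0.15, 'q': array([ 1.06050879e+00,  5.28257346e-01,  1.43358920e+00, -2.47942382e-05,
        1.18139097e+00, -1.78504804e-01]), 'qd': array([ 6.46119287e-04, -2.71933424e-04, -5.92744855e-03,  1.29259672e-03,
        8.55233167e-05, -3.41113282e-04]), 'tau': array([ 1.12662874e-03, -4.42746055e+01, -1.78276223e+01, -1.37238426e-04,
        5.60012937e-03, -3.01644218e-05]), 'tcp_pos': array([0.20329625, 0.59044574, 0.23056149]), 'tool_rot': array([ 1.65126819e-01,  9.86272000e-01, -7.78009472e-04, -2.66884528e-04]), 'force': array([-0.04770764, -0.18487288, -0.11784637]), 'ft_torque': array([-0.03197197, -0.00876278,  0.04126036]), 'gripper_force': 0.0, 'finger_gap': 1.0026399977882703}
```

View pics/top0.png

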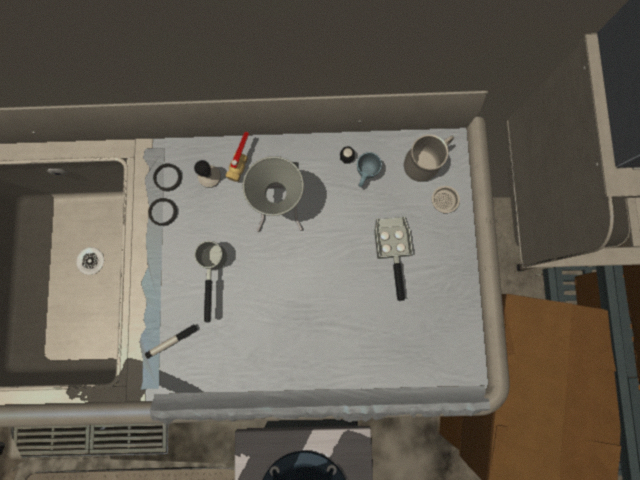

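View pics/side0.png

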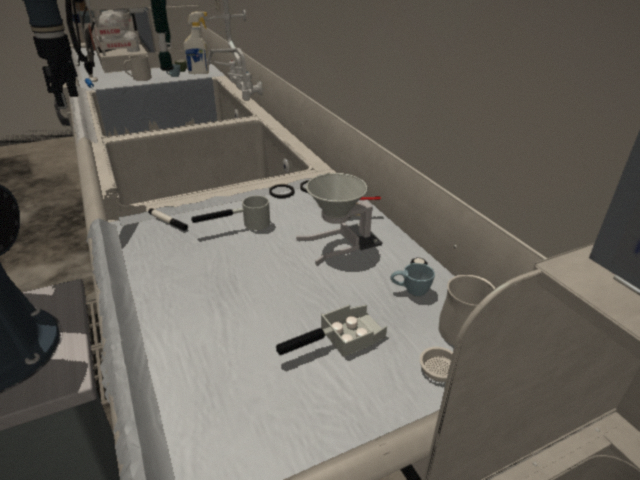

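The top view shows the pot at about (210,255) with its handle running down to (208,320). The funnel rim is centred near (274,187), with the flared rail ends at about (262,229) and (300,228). The scoop is at (394,240) with four tablets in it, and its handle runs down to (401,299). In the side view, the pot handle spans (192,217)–(232,211), the scoop handle (278,350)–(324,332), and the funnel rim is at about (337,188).

```bash
cat > h.py <<'E'
import numpy as np, cv2
from station import manip, viewer
from scipy.spatial.transform import Rotation as R
def cam(name, st=None):
    c=viewer.calibration(name); T=c.get("T")
    if T is None:
        B=np.eye(4); B[:3,:3]=R.from_quat(st["tool_rot"]).as_matrix(); B[:3,3]=st["tcp_pos"]
        T=B@np.array(c["tool_from_camera"])
    return dict(T=np.array(T),f=240/np.tan(np.radians(c["fov_y"])/2),cx=c["cx"],cy=c["cy"])
def ray(c,p):
    d=np.array([(p[0]-c["cx"])/c["f"],-(p[1]-c["cy"])/c["f"],-1]); d=c["T"][:3,:3]@d
    return c["T"][:3,3],d/np.linalg.norm(d)
def plane(c,p,z):
    o,d=ray(c,p); return o+d*(z-o[2])/d[2]
def proj(c,P):
    q=c["T"][:3,:3].T@(np.array(P)-c["T"][:3,3]); return np.array([c["cx"]-c["f"]*q[0]/q[2],c["cy"]+c["f"]*q[1]/q[2]])
def tri(c1,p1,c2,p2):
    o1,d1=ray(c1,p1);o2,d2=ray(c2,p2)
    s=np.linalg.lstsq(np.c_[d1,-d2],o2-o1,rcond=None)[0]
    a,b=o1+s[0]*d1,o2+s[1]*d2
    return (a+b)/2,np.linalg.norm(a-b)
def blob(mask,box):
    x0,y0,x1,y1=box; m=np.zeros_like(mask); m[y0:y1,x0:x1]=mask[y0:y1,x0:x1]
    n,l,s,cc=cv2.connectedComponentsWithStats(m.astype(np.uint8)); i=1+np.argmax(s[1:,4])
    return l==i
def bar(m):
    """centroid and the two ends of an elongated blob, ends by trimmed extremes"""
    v,u=np.nonzero(m); P=np.c_[u,v].astype(float); c=P.mean(0)
    w,V=np.linalg.eigh(np.cov((P-c).T)); a=V[:,1]; s=(P-c)@a
    lo,hi=s.min(),s.max()
    return c,c+a*lo,c+a*hi,len(u)
E
python3 - <<'E'
from h import *
t=cv2.imread("pics/top0.png");s=cv2.imread("pics/side0.png");ct,cs=cam("top"),cam("side")
for n,bt,bs in (("pot",(195,275,225,330),(185,200,240,230)),("scoop",(385,255,415,310),(270,320,332,365))):
    a=bar(blob(t.max(2)<45,bt)); b=bar(blob(s.max(2)<45,bs))
    print(n,np.round(np.r_[a[0],a[1],a[2],a[3]],1),np.round(np.r_[b[0],b[1],b[2],b[3]],1))
    print("  centre",[np.round(x,4) for x in tri(ct,a[0],cs,b[0])])
    # pair ends by nearest
    for e in a[1:3]:
        r=[tri(ct,e,cs,g) for g in b[1:3]]; r=min(r,key=lambda x:x[1]); print("  end",np.round(r[0],4),round(r[1],4))
print("funnel",tri(ct,(273.5,186.5),cs,(337,188)), plane(ct,(273.5,186.5),.152))
print("rail ends",plane(ct,(262,229),.012),plane(ct,(300.5,228),.012))
for p in ((207,172),(368,165),(445,200)): print(plane(ct,p,.03).round(3))
E
```

```text
pot [207.8 299.  208.3 281.  207.2 320.1 160. ] [211.9 215.7 231.9 211.7 192.1 219.5 195. ]
  centre [array([0.454 , 0.2119, 0.0457]), np.float64(0.0035)]
  end [0.4995 0.2101 0.0461] 0.0031
  end [0.4061 0.2126 0.0465] 0.0019
scoop [398.8 281.3 396.7 263.3 400.9 299.1 235. ] [299.9 341.1 322.7 332.1 277.1 350.2 476. ]
  centre [array([ 0.4846, -0.24  ,  0.0325]), np.float64(0.0003)]
  end [ 0.5283 -0.2376  0.0333] 0.0015
  end [ 0.4421 -0.2425  0.032 ] 0.0013
funnel (array([0.69611332, 0.04228499, 0.1481286 ]), np.float64(0.0030663934929375113)) [0.69356291 0.04242365 0.152     ]
rail ends [0.62477816 0.08626003 0.012     ] [ 0.6242443  -0.00904377  0.012     ]
[0.77 0.22 0.03]
[ 0.774 -0.181  0.03 ]
[ 0.679 -0.364  0.03 ]
```

Run:
```python
import cv2
t=cv2.imread("pics/top0.png");s=cv2.imread("pics/side0.png")
a=cv2.resize(t[140:335,150:310],None,fx=3,fy=3,interpolation=2)[:600]
b=cv2.resize(s[160:290,240:345+45],None,fx=2.1,fy=2.1,interpolation=2)
import numpy as np
c=np.zeros((600,800,3),np.uint8); c[:a.shape[0],:480]=a; b=b[:,:320]; c[:b.shape[0],480:480+b.shape[1]]=b
cv2.imwrite("pics/crop1.png",c)
```

```text
(no output)
```

View pics/crop1.png

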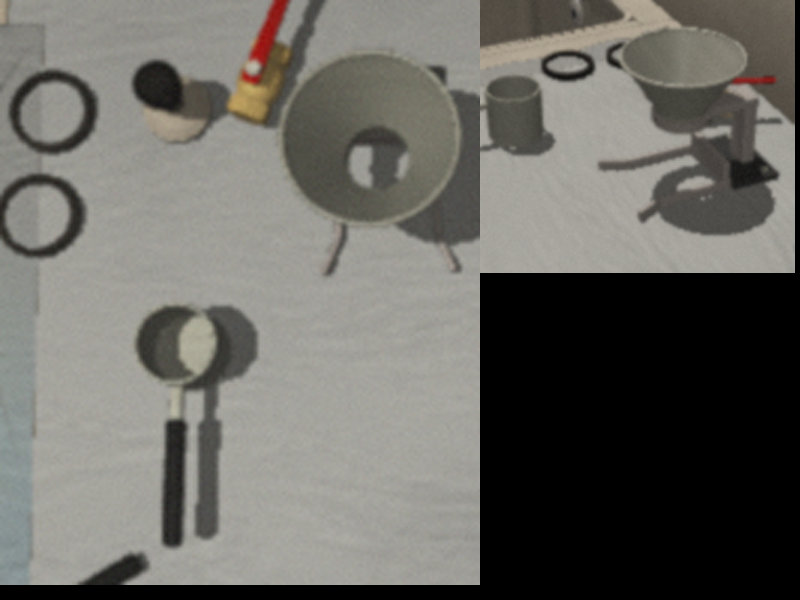

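The crop sharpens the rim centre to full-image pixel (273.5,186) and the flare ends to (259,231) and (302,230). That puts the stand at about (0.695, 0.042) with a small yaw. The pot and scoop handle heights of 46 and 33 mm agree with the text. I'll go above the pot handle and look with the wrist camera.

```bash
python3 -m creep '[{"slide":[-2.4,-3.7,0],"angular":[0,0,-0.1],"claw":1},{"slide":[-2.4,-3.7,0],"angular":[0,0,-0.1],"claw":1},{"slide":[-2.2,-3.2,0],"angular":[0,0,-0.1],"claw":1},{"slide":[-2.1,-3.2,0],"angular":[0,0,0],"claw":1},{"slide":[-2.1,-3.2,0],"angular":[0,0,0],"claw":1},{"slide":[-2.1,-3.2,0],"angular":[0,0,0],"claw":1},{"slide":[-2.1,-3.2,0],"angular":[0,0,0],"claw":1},{"slide":[-2.1,-3.2,0],"angular":[0,0,0],"claw":1},{"slide":[-2.1,-3.2,0],"angular":[0,0,0],"claw":1},{"slide":[-2,-3.2,0],"angular":[0,0,0],"claw":1}]'
python3 -m creep '[{"slide":[0,0,0],"angular":[0,0,0],"claw":1},{"slide":[0,0,0],"angular":[0,0,0],"claw":1}]'
python3 - <<'E'
from h import *
st=manip.sense(); im=viewer.snapshot("wrist"); cv2.imwrite("pics/w1.png",im)
import pickle; pickle.dump(st,open("w1.pkl","wb"))
c=cam("wrist",st)
print(st["tcp_pos"],R.from_quat(st["tool_rot"]).as_matrix().round(3).tolist())
for P in ((.5,.21,.048),(.406,.2126,.048),(.695,.042,.152),(.62,.086,.01)): print(proj(c,P))
E
```

```text
t: 0.98
tcp_pos: [0.3847, 0.2464, 0.2313]
tool_rot: [0.016, 1.0, 0.0, 0.0]
force: [0.8, 0.0, -0.7]
finger_gap: 1.001
gripper_force: 0.0
t: 1.15
tcp_pos: [0.3851, 0.2465, 0.2313]
tool_rot: [0.018, 1.0, 0.0, -0.0]
force: [-0.4, 0.7, -0.1]
finger_gap: 0.998
gripper_force: 0.0
[0.38510086 0.24648172 0.23125252] [[-0.999, 0.037, -0.0], [0.037, 0.999, 0.0], [0.0, 0.0, -1.0]]
[287.08537083 333.82851483]
[282.69069075 232.8787289 ]
[ 84.88962438 620.04664735]
[181.29551635 416.50813833]
```

View pics/w1.png

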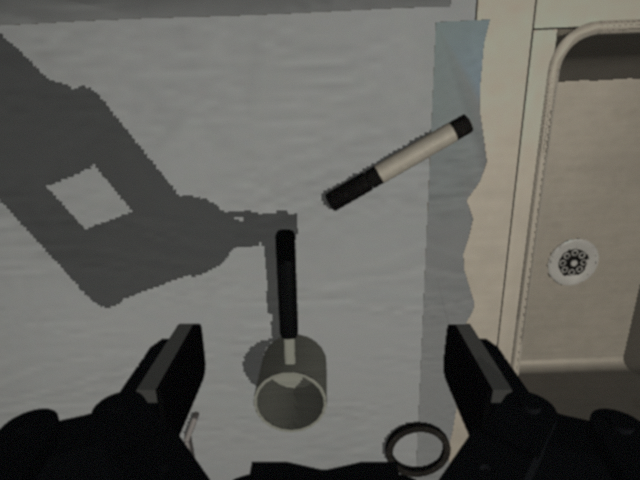

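The wrist picture shows the pot handle from (285,231) to (289,338) and the pot rim centred near (290,401). The prediction from the fixed views matches within about 3 px. I'll refine it numerically.

Run:
```python
from h import *; import pickle
st=pickle.load(open("w1.pkl","rb")); c=cam("wrist",st); im=cv2.imread("pics/w1.png")
m=blob(im.max(2)<40,(265,222,305,345)); b=bar(m); print(b)
for p in b[:3]: print(plane(c,p,.05).round(4))
print("rim",plane(c,(290.5,401),.064).round(4))
t=cv2.imread("pics/top0.png"); a=bar(blob(t.max(2)<45,(195,275,225,330)))
for e in a[:3]:
    r=min((tri(cam("top"),e,c,p) for p in b[:3]),key=lambda x:x[1]); print(r[0].round(4),r[1].round(4))
```

```text
(array([286.20322245, 282.75363825]), array([284.14631734, 228.99440169]), array([288.30925469, 337.79686034]), 1924)
[0.4495 0.2127 0.05  ]
[0.4021 0.2142 0.05  ]
[0.5028 0.2111 0.05  ]
rim [0.5591 0.2105 0.064 ]
[0.4552 0.2123 0.0392] 0.002
[0.4985 0.2101 0.0548] 0.0039
[0.4063 0.2136 0.0388] 0.0018
```

```bash
python3 -m creep '[{"slide":[-2.3,-1.6,0],"angular":[0,0,0],"claw":1},{"slide":[-2.3,-1.6,2],"angular":[0,0,0],"claw":1},{"slide":[0,0,3.5],"angular":[0,0,0],"claw":1},{"slide":[0,0,3.5],"angular":[0,0,0],"claw":1},{"slide":[0,0,3.5],"angular":[0,0,0],"claw":1},{"slide":[0,0,3.5],"angular":[0,0,0],"claw":1},{"slide":[0,0,2.2],"angular":[0,0,0],"claw":1},{"slide":[0,0,2],"angular":[0,0,0],"claw":1},{"slide":[0,0,0],"angular":[0,0,0],"claw":1}]' 90
```

```text
t: 1.95
tcp_pos: [0.4258, 0.2156, 0.026]
tool_rot: [0.015, 1.0, -0.001, -0.004]
force: [-0.8, 0.5, -0.7]
finger_gap: 1.001
gripper_force: 0.0
```

```bash
python3 -m creep '[{"slide":[-0.4,-0.2,-0.3],"angular":[0,0,0],"claw":1},{"slide":[0,0,0],"angular":[0,0,0],"claw":-1},{"slide":[0,0,0],"angular":[0,0,0],"claw":-1},{"slide":[0,0,0],"angular":[0,0,0],"claw":-1},{"slide":[0,0,0],"angular":[0,0,0],"claw":-1},{"slide":[0,0,0],"angular":[0,0,0],"claw":-1},{"slide":[0,0,0],"angular":[0,0,0],"claw":-1},{"slide":[0,0,0],"angular":[0,0,0],"claw":-1}]' 90
python3 - <<'E'
from h import *
s=manip.sense();print(s["tcp_pos"],s["tool_rot"],s["gripper_force"],s["force"])
E
```

```text
t: 2.62
tcp_pos: [0.433, 0.2126, 0.0328]
tool_rot: [0.016, 1.0, 0.0, 0.0]
force: [-0.9, 0.7, 2.3]
finger_gap: 0.168
gripper_force: 88.0
[0.43301833 0.21262919 0.0327521 ] [1.57365161e-02 9.99876114e-01 1.20216158e-04 3.22315108e-04] 87.9517936706543 [-0.86348     0.72467477  2.26350197]
```

Run:
```python
from h import *
ct,cs=cam("top"),cam("side")
L,Rr=(259.0,230.3),(302,229.5)
print(tri(ct,L,cs,(298.1,238.6)),tri(ct,Rr,cs,(317.1,262.4)))
for p in (L,Rr,(264,215.3),(296.7,211.7)): print(plane(ct,p,.012).round(4))
print("black foot corner side",plane(cs,(240+265/2.1,160+188/2.1),0),plane(cs,(240+297/2.1,160+172/2.1),0))
# funnel rim ellipse: rim/table contrast, top view
t=cv2.imread("pics/top0.png"); hsv=cv2.cvtColor(t,cv2.COLOR_BGR2HSV)
b=cv2.GaussianBlur(t,(3,3),0).astype(int)
print([t[187,x].tolist() for x in range(238,250)])
# spout opening (bright hole) : centre
h=t[170:205,255:295].max(2)
# radial strongest-gradient edge, fitted by ellipse
pts=[]
g=b.sum(2)/3
for a in np.radians(np.arange(0,360,6)):
    r=np.arange(25,38,.5); x=273.5+r*np.cos(a);y=186.5+r*np.sin(a)
    v=cv2.remap((b[...,2]-b[...,0]).astype(np.float32),x.astype(np.float32)[None],y.astype(np.float32)[None],1)[0]
    v=np.convolve(v,np.ones(3)/3,'same'); pts.append((a,r[1+np.argmin(np.diff(v)[1:-2])]))
P=np.array([(273.5+r*np.cos(a),186.5+r*np.sin(a)) for a,r in pts],np.float32)
e=cv2.fitEllipse(P); d=np.hypot(*(P-e[0]).T); P2=P[abs(d-np.median(d))<1.5]; e=cv2.fitEllipse(P2); print(e,len(P2),plane(ct,e[0],.152))
```

```text
(array([0.62422049, 0.09462559, 0.00313716]), np.float64(0.001836108036155967)) (array([ 0.62302987, -0.01286733,  0.00506665]), np.float64(0.0029851341419587117))
[0.6218 0.0937 0.012 ]
[ 0.6204 -0.0127  0.012 ]
[0.6592 0.0809 0.012 ]
[ 6.657e-01 -6.000e-04  1.200e-02]
black foot corner side [ 0.75279358 -0.00923307  0.        ] [0.80187542 0.00307119 0.        ]
[[147, 154, 156], [145, 152, 153], [148, 154, 155], [142, 149, 149], [129, 137, 139], [122, 137, 138], [92, 108, 107], [69, 77, 77], [75, 82, 82], [69, 77, 77], [67, 78, 77], [66, 78, 79]]
((272.5137023925781, 185.55702209472656), (59.46965026855469, 61.106422424316406), 67.30250549316406) 60 [0.69577517 0.04456473 0.152     ]
```

```bash
python3 -m creep '[{"slide":[0,-1,0],"angular":[0,0,-0.03],"claw":-1},{"slide":[0,-2,0],"angular":[0,0,-0.027],"claw":-1},{"slide":[-0.2,-2.5,0],"angular":[0,0,0],"claw":-1},{"slide":[-0.2,-2.5,0],"angular":[0,0,0],"claw":-1},{"slide":[-0.2,-2.5,0],"angular":[0,0,0],"claw":-1},{"slide":[-0.2,-2.5,0],"angular":[0,0,0],"claw":-1},{"slide":[-0.2,-2.5,0],"angular":[0,0,0],"claw":-1},{"slide":[0,-1.5,0],"angular":[0,0,0],"claw":-1},{"slide":[0,-0.5,0],"angular":[0,0,0],"claw":-1},{"slide":[0,0,0],"angular":[0,0,0],"claw":-1}]'
python3 - <<'E'
from h import *
s=manip.sense();print(s["tcp_pos"],R.from_quat(s["tool_rot"]).as_matrix()[:2,0],s["gripper_force"],s["force"])
t=viewer.snapshot("top");cv2.imwrite("pics/top1.png",t)
c=cv2.resize(t[140:300,210:360],None,fx=3.75,fy=3.75,interpolation=2); cv2.imwrite("pics/crop2.png",c)
E
```

```text
t: 3.45
tcp_pos: [0.447, 0.0369, 0.0325]
tool_rot: [-0.011, 1.0, -0.0, 0.001]
force: [0.0, -0.2, 3.3]
finger_gap: 0.163
gripper_force: 88.4
[0.44695347 0.03690117 0.03250224] [-0.99973445 -0.02299614] 88.37331891059875 [ 0.0318476  -0.23588381  3.28485176]
```

View pics/crop2.png

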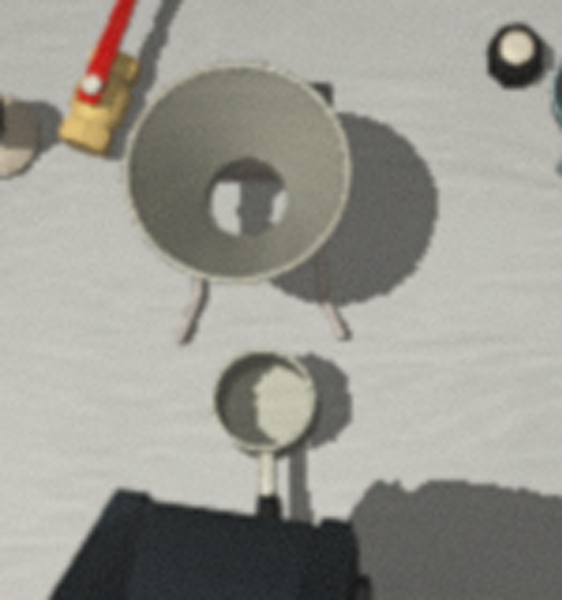

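The pot stands just in front of the flare ends, with its rim centre at crop (267,401). The flare tips are at (184,340) and (346,336), and the straight rails at (203,283) and (320,275). I'll check the sideways offset with the parallax included.

Run:
```python
from h import *
ct=cam("top")
f=lambda u,v,z:plane(ct,(210+u/3.75-.3,140+v/3.75-.3),z).round(4)
print("rim",f(267,401,.064),f(267,353,.064),f(267,451,.064)); print("flares",f(184,340,.012),f(346,336,.012)); print("rails",f(203,283,.012),f(320,275,.012)); print("mouth",f(239,171,.152),"spout",f(248,197,.08))
```

```text
rim [0.572  0.0359 0.064 ] [0.6024 0.0353 0.064 ] [0.5406 0.0364 0.064 ]
flares [0.6216 0.0943 0.012 ] [ 0.6209 -0.0126  0.012 ]
rails [0.6595 0.0813 0.012 ] [0.6624 0.0036 0.012 ]
mouth [0.6963 0.0425 0.152 ] spout [0.6993 0.0442 0.08  ]
```

```bash
python3 -m creep '[{"slide":[0,0.45,0],"angular":[0,0,0],"claw":-1},{"slide":[-1,0,0],"angular":[0,0,0],"claw":-1},{"slide":[-1.5,0,0],"angular":[0,0,0],"claw":-1},{"slide":[-1.5,0,0],"angular":[0,0,0],"claw":-1},{"slide":[-1.5,0,0],"angular":[0,0,0],"claw":-1},{"slide":[-1.5,0,0],"angular":[0,0,0],"claw":-1},{"slide":[-1,0,0],"angular":[0,0,0],"claw":-1},{"slide":[0,0,0],"angular":[0,0,0],"claw":-1}]'
python3 -m creep '[{"slide":[-1,0,0],"angular":[0,0,0],"claw":-1},{"slide":[-1,0,0],"angular":[0,0,0],"claw":-1},{"slide":[-0.8,0,0],"angular":[0,0,0],"claw":-1},{"slide":[0,0,0],"angular":[0,0,0],"claw":-1}]'
python3 -m creep '[{"slide":[-0.5,0,0],"angular":[0,0,0],"claw":-1},{"slide":[-0.3,0,0],"angular":[0,0,0],"claw":-1},{"slide":[0,0,0],"angular":[0,0,0],"claw":-1}]'
```

```text
t: 4.17
tcp_pos: [0.522, 0.0466, 0.0324]
tool_rot: [-0.014, 1.0, 0.001, -0.005]
force: [-7.1, 0.9, 9.5]
finger_gap: 0.167
gripper_force: 89.4
t: 4.5
tcp_pos: [0.5494, 0.0471, 0.032]
tool_rot: [-0.014, 1.0, 0.0, -0.005]
force: [-5.0, -0.6, 4.5]
finger_gap: 0.163
gripper_force: 89.1
t: 4.75
tcp_pos: [0.5561, 0.0474, 0.0317]
tool_rot: [-0.014, 1.0, 0.001, -0.006]
force: [-6.5, -0.9, 7.2]
finger_gap: 0.165
gripper_force: 89.5
```

```bash
python3 -m creep '[{"slide":[-0.5,0,0],"angular":[0,0,0],"claw":-1},{"slide":[-0.4,0,0],"angular":[0,0,0],"claw":-1},{"slide":[0,0,0],"angular":[0,0,0],"claw":-1}]'
python3 -m creep '[{"slide":[-0.4,0,0],"angular":[0,0,0],"claw":-1},{"slide":[-0.2,0,0],"angular":[0,0,0],"claw":-1},{"slide":[0,0,0],"angular":[0,0,0],"claw":-1}]'
python3 -m creep '[{"slide":[-0.3,0,0],"angular":[0,0,0],"claw":-1},{"slide":[0,0,0],"angular":[0,0,0],"claw":-1}]'
python3 - <<'E'
from h import *
for n in ("side","top"): cv2.imwrite(f"pics/{n}2.png",viewer.snapshot(n))
s=cv2.imread("pics/side2.png"); cv2.imwrite("pics/crop3.png",cv2.resize(s[160:290,230:400],None,fx=4,fy=4,interpolation=2))
E
```

```text
t: 5.0
tcp_pos: [0.5647, 0.0476, 0.0317]
tool_rot: [-0.014, 1.0, 0.001, -0.007]
force: [-8.6, -2.1, 7.7]
finger_gap: 0.167
gripper_force: 89.6
t: 5.25
tcp_pos: [0.57, 0.0477, 0.0316]
tool_rot: [-0.014, 1.0, 0.001, -0.007]
force: [-9.8, -2.5, 8.9]
finger_gap: 0.17
gripper_force: 89.7
t: 5.42
tcp_pos: [0.5704, 0.0479, 0.0315]
tool_rot: [-0.014, 1.0, 0.001, -0.01]
force: [-13.3, -2.2, 11.6]
finger_gap: 0.166
gripper_force: 90.2
```

View pics/crop3.png

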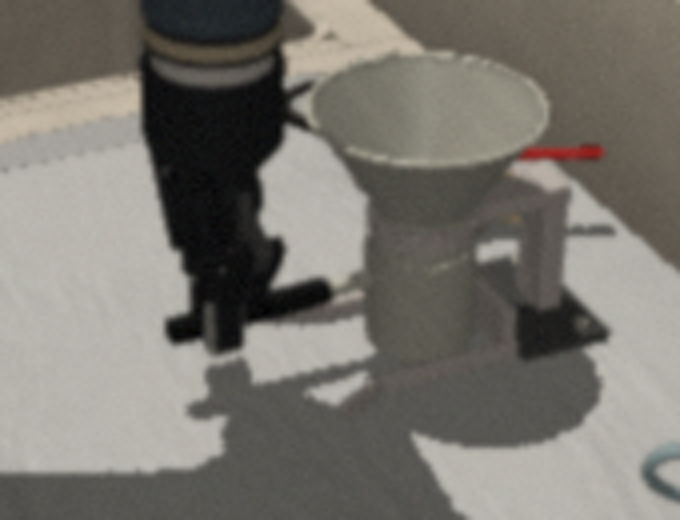

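The pot sits under the spout against the stop: its right edge is at crop x≈475 and the stop face at about 478. The last 3 mm push gave only 0.4 mm of travel. I'll release and rise.

```bash
python3 -m creep '[{"slide":[0,0,-0.1],"angular":[0,0,0],"claw":-1},{"slide":[0,0,0],"angular":[0,0,0],"claw":1},{"slide":[0,0,0],"angular":[0,0,0],"claw":1},{"slide":[0,0,0],"angular":[0,0,0],"claw":1},{"slide":[0,0,0],"angular":[0,0,0],"claw":1},{"slide":[0,0,0],"angular":[0,0,0],"claw":1},{"slide":[0,0,0],"angular":[0,0,0],"claw":1}]'
python3 -m creep '[{"slide":[0.5,0,-2],"angular":[0,0,0],"claw":1},{"slide":[1,0,-3],"angular":[0,0,0],"claw":1},{"slide":[1,0,-3.5],"angular":[0,0,0],"claw":1},{"slide":[1,0,-3.5],"angular":[0,0,0],"claw":1},{"slide":[1,0,-3.5],"angular":[0,0,0],"claw":1},{"slide":[1,-2,-3.5],"angular":[0,0,0],"claw":1},{"slide":[1,-3,-1],"angular":[0,0,0],"claw":1},{"slide":[1,-3.5,0],"angular":[0,0,0],"claw":1},{"slide":[1,-3.5,0],"angular":[0,0,0],"claw":1},{"slide":[0,-3.5,0],"angular":[0,0,0],"claw":1}]'
python3 - <<'E'
from h import *
s=manip.sense();print(s["tcp_pos"],R.from_quat(s["tool_rot"]).as_matrix()[:2,0])
t=viewer.snapshot("top");cv2.imwrite("pics/top3.png",t);s=viewer.snapshot("side");cv2.imwrite("pics/side3.png",s)
a=bar(blob(t.max(2)<45,(255,225,300,285)));b=bar(blob(s.max(2)<45,(240,200,320,260)))
print(a,b)
for e in a[:3]:
    r=min((tri(cam("top"),e,cam("side"),g) for g in b[:3]),key=lambda x:x[1]); print(r[0].round(4),r[1].round(4))
    print(plane(cam("top"),e,.05).round(4))
E
```

```text
t: 6.1
tcp_pos: [0.5805, 0.0459, 0.0333]
tool_rot: [-0.013, 1.0, -0.0, 0.0]
force: [-0.4, 0.4, 0.2]
finger_gap: 0.989
gripper_force: 0.0
t: 6.93
tcp_pos: [0.497, -0.1121, 0.234]
tool_rot: [-0.013, 1.0, 0.0, -0.0]
force: [0.0, -0.1, -0.3]
finger_gap: 1.002
gripper_force: 0.0
[ 0.49695541 -0.112072    0.23395592] [-0.99966743 -0.02577237]
(array([277.34, 235.04]), array([276.87426542, 225.00583596]), array([278.03644252, 250.04472341]), 50) (array([292.24311927, 236.82110092]), array([312.00802699, 232.03313574]), array([272.16587267, 241.68472886]), 218)
[0.5972 0.047  0.0457] 0.0116
[0.6021 0.0451 0.05  ]
[0.6322 0.0441 0.0484] 0.0114
[0.6265 0.0458 0.05  ]
[0.5764 0.0404 0.0523] 0.0224
[0.566 0.044 0.05 ]
```

Run:
```python
from h import *
ct,cs=cam("top"),cam("side")
for p in ((312,232),(272.2,241.7)): print("side",plane(cs,p,.048).round(4))
t=cv2.imread("pics/top3.png")
n,l,s,c=cv2.connectedComponentsWithStats((t[205:290,240:320].max(2)<55).astype(np.uint8)); print(s.tolist())
cv2.imwrite("pics/crop4.png",np.hstack([cv2.resize(t[140:290,240:340],None,fx=4,fy=4,interpolation=2),cv2.resize(cv2.imread("pics/side3.png")[180:280,260:360],(400,600),interpolation=2)]))
```

```text
side [0.6384 0.0441 0.048 ]
side [0.5425 0.0449 0.048 ]
[[0, 0, 80, 85, 6576], [34, 16, 6, 40, 179], [70, 65, 10, 20, 45]]
```

View pics/crop4.png

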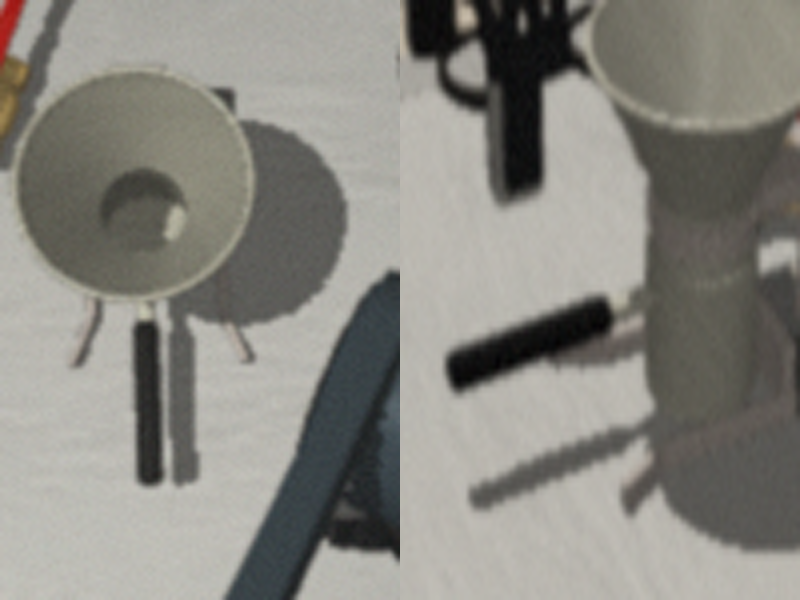

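The pot is home and upright. Its handle runs from the funnel rim at crop (147,322) to (151,485), midway between the rails, which puts its axis at x≈0.696. Next is the scoop, with a wrist look first.

```bash
python3 -m creep '[{"slide":[1.5,-3,0],"angular":[0,0,-0.03],"claw":1},{"slide":[1.5,-3,0],"angular":[0,0,0],"claw":1},{"slide":[1.5,-3,0],"angular":[0,0,0],"claw":1},{"slide":[1.5,-3,0],"angular":[0,0,0],"claw":1},{"slide":[0,0,0],"angular":[0,0,0],"claw":1},{"slide":[0,0,0],"angular":[0,0,0],"claw":1}]'
python3 - <<'E'
from h import *
st=manip.sense(); im=viewer.snapshot("wrist"); cv2.imwrite("pics/w2.png",im); c=cam("wrist",st)
print(st["tcp_pos"],R.from_quat(st["tool_rot"]).as_matrix()[:2,0], proj(c,(.4421,-.2425,.034)),proj(c,(.5283,-.2376,.034)))
b=bar(blob(im.max(2)<40,(260,160,380,345))); print(b)
for p in b[:3]: print(plane(c,p,.038).round(4))
a=bar(blob(cv2.imread("pics/top0.png").max(2)<45,(385,255,415,310)))
for e in a[:3]:
    r=min((tri(cam("top"),e,c,p) for p in b[:3]),key=lambda x:x[1]); print(r[0].round(4),r[1].round(4))
E
```

```text
t: 7.53
tcp_pos: [0.4445, -0.235, 0.2332]
tool_rot: [-0.026, 1.0, 0.0, 0.0]
force: [0.6, 1.1, -0.3]
finger_gap: 1.003
gripper_force: 0.0
[ 0.4444747  -0.23504746  0.2332487 ] [-0.99866595 -0.05163605] [314.45017748 198.15834412] [315.67936708 292.34072443]
(array([316.73896863, 244.90962254]), array([316.0633256 , 195.94393303]), array([317.4294775 , 294.95267906]), 1881)
[ 0.4817 -0.2387  0.038 ]
[ 0.4392 -0.2412  0.038 ]
[ 0.5288 -0.236   0.038 ]
[ 0.4844 -0.2394  0.0317] 0.0017
[ 0.5268 -0.236   0.042 ] 0.0
[ 0.4421 -0.2422  0.029 ] 0.0023
```

View pics/w2.png

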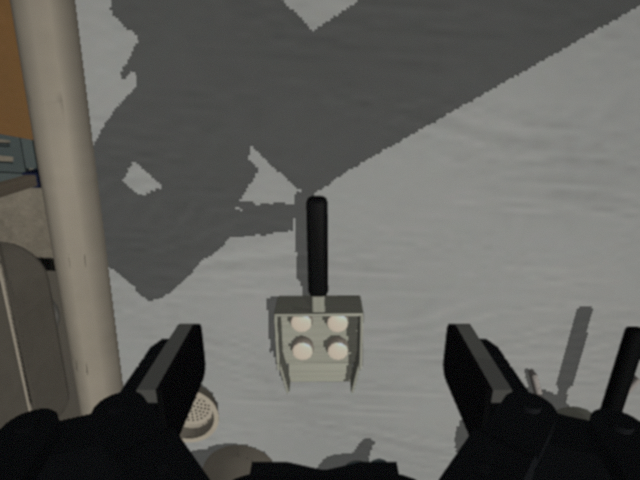

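The scoop handle runs from (316,196) to (317,295), with the four tablets in the pan at about (320,337), and it agrees with the fixed views. I'll descend and grip the middle of the handle.

```bash
python3 -m creep '[{"slide":[-2,-0.3,0],"angular":[0,0,0],"claw":1},{"slide":[-1.9,-0.3,3],"angular":[0,0,0],"claw":1},{"slide":[0,0,3.5],"angular":[0,0,0],"claw":1},{"slide":[0,0,3.5],"angular":[0,0,0],"claw":1},{"slide":[0,0,3.5],"angular":[0,0,0],"claw":1},{"slide":[0,0,3.5],"angular":[0,0,0],"claw":1},{"slide":[0,0,2.5],"angular":[0,0,0],"claw":1},{"slide":[0,0,1.7],"angular":[0,0,0],"claw":1},{"slide":[0,0,0],"angular":[0,0,0],"claw":1},{"slide":[0,0,0],"angular":[0,0,0],"claw":1}]' 110
```

```text
t: 8.42
tcp_pos: [0.4841, -0.236, 0.0206]
tool_rot: [-0.029, 1.0, 0.001, -0.001]
force: [-0.7, -0.6, 0.4]
finger_gap: 1.004
gripper_force: 0.0
```

```bash
python3 -m creep '[{"slide":[0,-0.2,0.5],"angular":[0,0,0],"claw":1},{"slide":[0,0,0],"angular":[0,0,0],"claw":1},{"slide":[0,0,0],"angular":[0,0,0],"claw":-1},{"slide":[0,0,0],"angular":[0,0,0],"claw":-1},{"slide":[0,0,0],"angular":[0,0,0],"claw":-1},{"slide":[0,0,0],"angular":[0,0,0],"claw":-1},{"slide":[0,0,0],"angular":[0,0,0],"claw":-1},{"slide":[0,0,0],"angular":[0,0,0],"claw":-1},{"slide":[0,0,0],"angular":[0,0,0],"claw":-1},{"slide":[0,0,0],"angular":[0,0,0],"claw":-1}]' 110
python3 -m creep '[{"slide":[0,0,-0.5],"angular":[0,0,0],"claw":-1},{"slide":[0,0,-1],"angular":[0,0,0],"claw":-1},{"slide":[0,0,-1.5],"angular":[0,0,0],"claw":-1},{"slide":[0,0,-1],"angular":[0,0,0],"claw":-1},{"slide":[0,0,0],"angular":[0,0,0],"claw":-1}]'
python3 - <<'E'
from h import *
s=manip.sense();print(s["tcp_pos"],s["q"].round(3),s["force"],s["ft_torque"])
im=viewer.snapshot("side");cv2.imwrite("pics/side4.png",im); cv2.imwrite("pics/c5.png",cv2.resize(im[270:390,260:420],(800,600),interpolation=2))
E
```

```text
t: 9.25
tcp_pos: [0.4841, -0.2398, 0.0166]
tool_rot: [-0.028, 1.0, 0.0, -0.0]
force: [-0.9, 0.9, 4.5]
finger_gap: 0.188
gripper_force: 107.2
t: 9.67
tcp_pos: [0.4853, -0.2408, 0.0584]
tool_rot: [-0.028, 1.0, -0.001, 0.002]
force: [0.2, -0.2, -2.3]
finger_gap: 0.186
gripper_force: 107.4
[ 0.48529768 -0.24081292  0.05841977] [-0.667  0.681  1.777 -0.     0.679 -2.293] [ 0.16681516 -0.18803876 -2.26690033] [-0.07834107  0.24159963 -0.02554398]
```

View pics/c5.png

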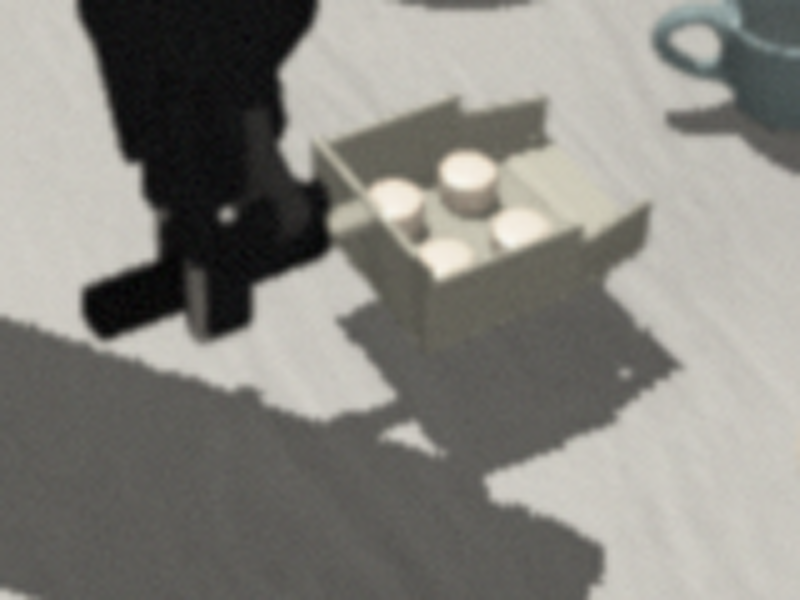

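The scoop is held level about 42 mm up, and all four tablets are visible in the pan at crop (400,205), (468,180), (445,258) and (520,230). I'll lift it and carry it to the funnel.

```bash
python3 -m creep '[{"slide":[0,0,-1],"angular":[0,0,0],"claw":-1},{"slide":[0,0,-1.5],"angular":[0,0,0],"claw":-1},{"slide":[0,0,-2],"angular":[0,0,0],"claw":-1},{"slide":[0,0,-2],"angular":[0,0,0],"claw":-1},{"slide":[0,0,-2],"angular":[0,0,0],"claw":-1},{"slide":[0,0,-2],"angular":[0,0,0],"claw":-1},{"slide":[0,0,-2],"angular":[0,0,0],"claw":-1},{"slide":[0,0.4,-1],"angular":[0,0,0],"claw":-1},{"slide":[-0.1,0.8,-0.7],"angular":[0,0,0],"claw":-1},{"slide":[-0.2,1.4,0],"angular":[0,0,0],"claw":-1}]'
python3 -m creep '[{"slide":[-0.2,1.6,0],"angular":[0,0,0],"claw":-1},{"slide":[-0.2,2,0],"angular":[0,0,0],"claw":-1},{"slide":[-0.2,2,0],"angular":[0,0,0],"claw":-1},{"slide":[-0.2,2,0],"angular":[0,0,0],"claw":-1},{"slide":[-0.2,2,0],"angular":[0,0,0],"claw":-1},{"slide":[-0.2,2,0],"angular":[0,0,0],"claw":-1},{"slide":[-0.2,2,0],"angular":[0,0,0],"claw":-1},{"slide":[-0.2,2,0],"angular":[0,0,0],"claw":-1},{"slide":[-0.2,2,0],"angular":[0,0,0],"claw":-1},{"slide":[-0.2,2,0],"angular":[0,0,0],"claw":-1}]'
python3 -m creep '[{"slide":[-0.2,1.6,0],"angular":[0,0,0],"claw":-1},{"slide":[-0.2,1.2,0],"angular":[0,0,0],"claw":-1},{"slide":[-0.2,0.9,0],"angular":[0,0,0],"claw":-1},{"slide":[0,0.6,0],"angular":[0,0,0],"claw":-1},{"slide":[0,0.3,0],"angular":[0,0,0],"claw":-1},{"slide":[0,0,0],"angular":[0,0,0],"claw":-1},{"slide":[0,0,0],"angular":[0,0,0],"claw":-1}]'
python3 - <<'E'
from h import *
s=manip.sense();print(s["tcp_pos"],s["q"].round(3),R.from_quat(s["tool_rot"]).as_matrix().round(3).tolist())
M=R.from_quat(s["tool_rot"]).as_matrix();print("tip",s["tcp_pos"]+M@[-.16,0,.0126])
im=viewer.snapshot("top");cv2.imwrite("pics/top5.png",im); im2=viewer.snapshot("side");cv2.imwrite("pics/side5.png",im2)
cv2.imwrite("pics/c6.png",np.hstack([cv2.resize(im[140:290,220:320],(400,600),interpolation=2),cv2.resize(im2[140:290,290:390],(400,600),interpolation=2)]))
E
```

```text
t: 10.55
tcp_pos: [0.4862, -0.2142, 0.1993]
tool_rot: [-0.027, 1.0, -0.001, 0.001]
force: [0.2, 0.7, -3.4]
finger_gap: 0.184
gripper_force: 107.5
t: 11.38
tcp_pos: [0.4929, -0.0143, 0.1968]
tool_rot: [-0.028, 1.0, 0.001, -0.002]
force: [-0.6, -0.9, -2.3]
finger_gap: 0.19
gripper_force: 107.4
t: 11.97
tcp_pos: [0.4983, 0.0289, 0.1982]
tool_rot: [-0.027, 1.0, -0.0, -0.0]
force: [0.2, -0.3, -2.3]
finger_gap: 0.189
gripper_force: 107.4
[0.49834202 0.0288819  0.19822163] [-0.166  0.407  1.779 -0.     0.956 -1.792] [[-0.998, -0.055, -0.0], [-0.055, 0.998, -0.0], [0.0, -0.0, -1.0]]
tip [0.65809834 0.03766153 0.18558861]
```

View pics/c6.png

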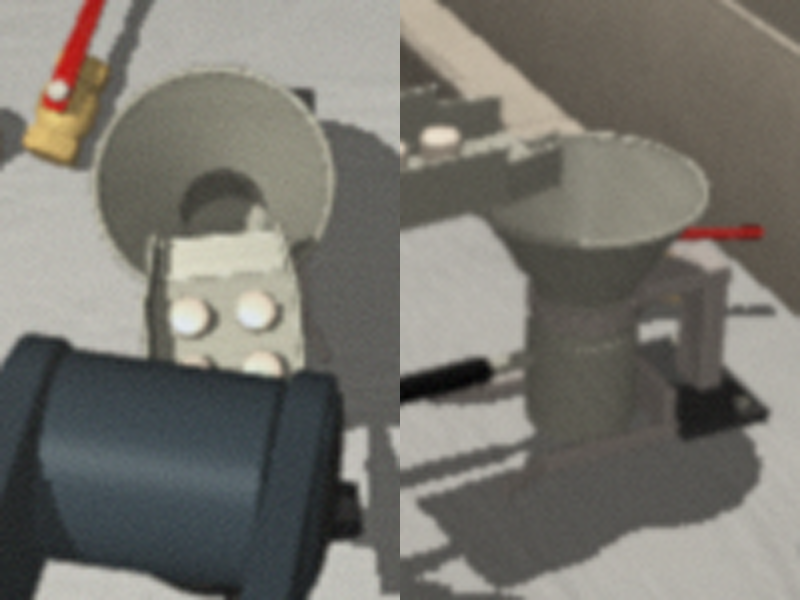

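The scoop is level over the near rim, its front edge centred at crop (223,237) against the funnel centre at (214,180), and the tablets are still in. It needs about 6 mm more to +y and 10 mm forward, then I'll start tilting.

```bash
python3 -m creep '[{"slide":[-0.5,0.3,0],"angular":[0,0,0],"claw":-1},{"slide":[-0.5,0.3,0],"angular":[0,0,0],"claw":-1},{"slide":[-0.1,0,-0.4],"angular":[0,0.025,0],"claw":-1},{"slide":[-0.1,0,-0.7],"angular":[0,0.05,0],"claw":-1},{"slide":[-0.1,0,-0.7],"angular":[0,0.05,0],"claw":-1},{"slide":[-0.1,0,-0.7],"angular":[0,0.05,0],"claw":-1},{"slide":[-0.1,0,-0.7],"angular":[0,0.05,0],"claw":-1},{"slide":[-0.1,0,-0.7],"angular":[0,0.05,0],"claw":-1},{"slide":[-0.1,0,-0.4],"angular":[0,0.025,0],"claw":-1},{"slide":[0,0,0],"angular":[0,0,0],"claw":-1}]'
python3 - <<'E'
from h import *
s=manip.sense();print(s["tcp_pos"],s["q"].round(3))
M=R.from_quat(s["tool_rot"]).as_matrix();print("tip",s["tcp_pos"]+M@[-.16,0,.0126],"pitch",np.degrees(np.arctan2(-M[2,0]*-1,-M[0,0])),M[:,0])
E
```

```text
t: 12.9
tcp_pos: [0.5233, 0.0363, 0.24]
tool_rot: [-0.027, 0.989, -0.004, -0.148]
force: [0.5, 0.3, -1.5]
finger_gap: 0.188
gripper_force: 107.5
[0.52325653 0.03632644 0.23998212] [-0.115  0.513  1.473 -0.05   1.447 -1.727]
tip [0.6723825  0.04451329 0.18121836] pitch 16.999136869805138 [-0.95499167 -0.05247358  0.29195452]
```

```bash
python3 -m creep '[{"slide":[-0.12,0,-0.25],"angular":[0,0.03,0],"claw":-1},{"slide":[-0.12,0,-0.25],"angular":[0,0.03,0],"claw":-1},{"slide":[-0.12,0,-0.25],"angular":[0,0.03,0],"claw":-1},{"slide":[-0.12,0,-0.25],"angular":[0,0.03,0],"claw":-1},{"slide":[-0.12,0,-0.25],"angular":[0,0.03,0],"claw":-1},{"slide":[-0.12,0,-0.25],"angular":[0,0.03,0],"claw":-1},{"slide":[-0.12,0,-0.25],"angular":[0,0.03,0],"claw":-1},{"slide":[-0.12,0,-0.25],"angular":[0,0.03,0],"claw":-1},{"slide":[0,0,0],"angular":[0,0,0],"claw":-1},{"slide":[0,0,0],"angular":[0,0,0],"claw":-1}]'
python3 - <<'E'
from h import *
s=manip.sense();print(s["q"].round(3))
M=R.from_quat(s["tool_rot"]).as_matrix();print("tip",s["tcp_pos"]+M@[-.16,0,.0126],"pitch",np.degrees(np.arctan2(M[2,0],-M[0,0])))
im=viewer.snapshot("top"); im2=viewer.snapshot("side")
cv2.imwrite("pics/top6.png",im);cv2.imwrite("pics/side6.png",im2)
h=cv2.cvtColor(im2,cv2.COLOR_BGR2HSV); m=(im2.min(2)>170); n,l,st,c=cv2.connectedComponentsWithStats(m[130:200,270:370].astype(np.uint8)); print(st[1:].tolist())
b=cv2.imread("pics/side5.png");n,l,st,c=cv2.connectedComponentsWithStats((b.min(2)>170)[130:200,270:370].astype(np.uint8)); print(st[1:].tolist())
E
```

```text
t: 13.73
tcp_pos: [0.5372, 0.0374, 0.2537]
tool_rot: [-0.027, 0.964, -0.007, -0.266]
force: [-0.6, -0.4, -3.0]
finger_gap: 0.193
gripper_force: 107.5
[-0.095  0.638  1.272 -0.078  1.765 -1.715]
tip [0.66785413 0.04465168 0.16080334] pitch 30.92255175016232
[[26, 62, 7, 5, 16], [24, 66, 5, 4, 12], [32, 67, 1, 1, 1], [37, 66, 1, 2, 2], [0, 68, 3, 2, 5], [19, 69, 1, 1, 1], [29, 68, 2, 2, 3], [35, 68, 1, 1, 1]]
[[26, 42, 8, 4, 26], [15, 45, 6, 4, 15], [0, 67, 4, 3, 6], [33, 66, 6, 4, 9], [19, 69, 1, 1, 1], [24, 68, 6, 2, 8], [39, 69, 1, 1, 1]]
```

```bash
python3 -m creep '[{"slide":[-0.1,0,-0.4],"angular":[0,0.03,0],"claw":-1},{"slide":[-0.1,0,-0.4],"angular":[0,0.03,0],"claw":-1},{"slide":[-0.1,0,-0.4],"angular":[0,0.03,0],"claw":-1},{"slide":[-0.1,0,-0.4],"angular":[0,0.03,0],"claw":-1},{"slide":[-0.1,0,-0.4],"angular":[0,0.03,0],"claw":-1},{"slide":[-0.1,0,-0.4],"angular":[0,0.03,0],"claw":-1},{"slide":[0,0,0],"angular":[0,0,0],"claw":-1},{"slide":[0,0,0],"angular":[0,0,0],"claw":-1},{"slide":[0,0,0],"angular":[0,0,0],"claw":-1},{"slide":[0,0,0],"angular":[0,0,0],"claw":-1}]'
python3 - <<'E'
from h import *
s=manip.sense();print(s["q"].round(3),s["force"])
M=R.from_quat(s["tool_rot"]).as_matrix();print("tip",s["tcp_pos"]+M@[-.16,0,.0126],"pitch",np.degrees(np.arctan2(M[2,0],-M[0,0])))
im=viewer.snapshot("top"); im2=viewer.snapshot("side")
cv2.imwrite("pics/c7.png",np.hstack([cv2.resize(im[140:290,220:320],(400,600),interpolation=2),cv2.resize(im2[140:290,290:390],(400,600),interpolation=2)]))
E
```

```text
t: 14.67
tcp_pos: [0.5553, 0.0385, 0.271]
tool_rot: [-0.026, 0.936, -0.01, -0.352]
force: [-0.2, 0.3, -1.1]
finger_gap: 0.187
gripper_force: 107.6
[-0.083  0.74   1.1   -0.1    2.014 -1.718] [-0.20922233  0.2798601  -1.1478074 ]
tip [0.66717242 0.04463284 0.15613429] pitch 41.252092881562184
```

View pics/c7.png

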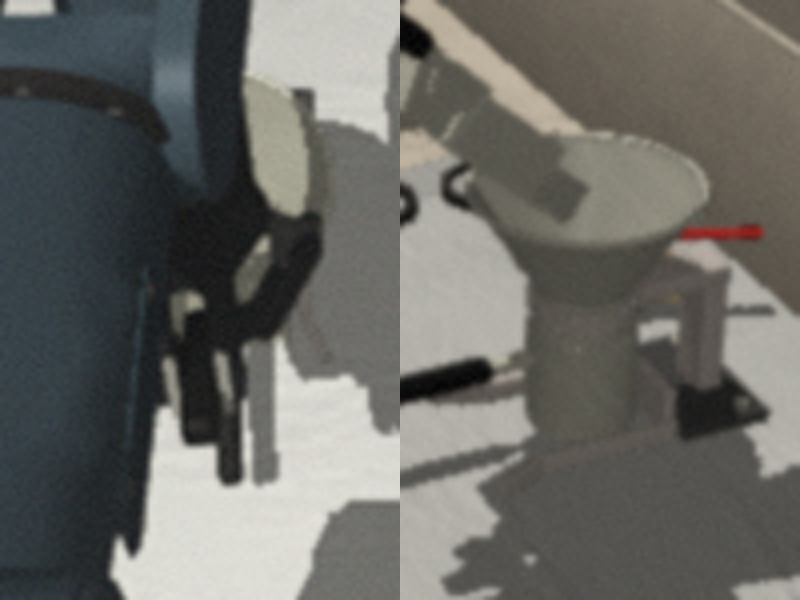

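The side crop shows the scoop nose-down with its front edge well inside the mouth at (570,205). No tablets are visible, and the weight reading has dropped to about 1.1 N. That was my eleventh picture, one over the viewing limit, so from here I'll use numbers only. I'll tilt further to shed anything left and average the weight.

```bash
python3 -m creep '[{"slide":[-0.07,0,-0.6],"angular":[0,0.04,0],"claw":-1},{"slide":[-0.07,0,-0.6],"angular":[0,0.04,0],"claw":-1},{"slide":[-0.07,0,-0.6],"angular":[0,0.04,0],"claw":-1},{"slide":[-0.07,0,-0.6],"angular":[0,0.04,0],"claw":-1},{"slide":[-0.07,0,-0.6],"angular":[0,0.04,0],"claw":-1},{"slide":[-0.07,0,-0.6],"angular":[0,0.04,0],"claw":-1},{"slide":[0,0,0],"angular":[0,0,0],"claw":-1},{"slide":[0,0,0],"angular":[0,0,0],"claw":-1},{"slide":[0,0,0],"angular":[0,0,0],"claw":-1},{"slide":[0,0,0],"angular":[0,0,0],"claw":-1}]'
python3 - <<'E'
from h import *
F=[];
for i in range(6):
    im=viewer.snapshot("side"); s=manip.sense(); F.append(s["force"][2])
print(np.round(F,2),np.mean(F)); cv2.imwrite("pics/side8.png",im)
im=viewer.snapshot("top");cv2.imwrite("pics/top8.png",im)
print(s["q"].round(3))
M=R.from_quat(s["tool_rot"]).as_matrix();print("tip",s["tcp_pos"]+M@[-.16,0,.0126],"pitch",np.degrees(np.arctan2(M[2,0],-M[0,0])))
# new bright-white spots (stray tablets?) relative to the start, side & top
for n,a,b in (("side","pics/side3.png",im),):
    pass
E
```

```text
t: 15.6
tcp_pos: [0.5844, 0.0401, 0.2926]
tool_rot: [-0.024, 0.887, -0.013, -0.461]
force: [0.1, 0.2, -0.7]
finger_gap: 0.187
gripper_force: 107.7
[-0.73 -1.8  -1.17 -2.01 -1.08 -2.23] -1.503285949324016
[-0.07   0.889  0.862 -0.143  2.342 -1.743]
tip [0.66604136 0.04451557 0.15413381] pitch 55.010995602361724
```

```bash
python3 -m creep '[{"slide":[1.2,0,-0.8],"angular":[0,0,0],"claw":-1},{"slide":[1.2,0,-0.8],"angular":[0,-0.05,0],"claw":-1},{"slide":[0,0,0],"angular":[0,-0.1,0],"claw":-1},{"slide":[0,0,0],"angular":[0,-0.1,0],"claw":-1},{"slide":[0,0,0],"angular":[0,-0.1,0],"claw":-1},{"slide":[0,0,0],"angular":[0,-0.1,0],"claw":-1},{"slide":[0,0,0],"angular":[0,-0.1,0],"claw":-1},{"slide":[0,0,0],"angular":[0,-0.1,0],"claw":-1},{"slide":[0,0,0],"angular":[0,-0.1,0],"claw":-1},{"slide":[0,0,0],"angular":[0,-0.1,0],"claw":-1}]'
python3 -m creep '[{"slide":[0,0,0],"angular":[0,-0.08,0],"claw":-1},{"slide":[1,0,0],"angular":[0,-0.03,0],"claw":-1},{"slide":[2,-1,0],"angular":[0,0,0],"claw":-1},{"slide":[2,-2,0],"angular":[0,0,0],"claw":-1},{"slide":[2,-3,0],"angular":[0,0,0],"claw":-1},{"slide":[2,-3,0],"angular":[0,0,0],"claw":-1},{"slide":[1,-3,0],"angular":[0,0,0],"claw":-1},{"slide":[0,-2,0],"angular":[0,0,0],"claw":-1},{"slide":[0,-1,0],"angular":[0,0,0],"claw":-1},{"slide":[0,0,0],"angular":[0,0,0],"claw":-1}]'
python3 - <<'E'
from h import *
for n in ("top","side","wrist"): cv2.imwrite(f"pics/{n}9.png",viewer.snapshot(n))
s=manip.sense(); M=R.from_quat(s["tool_rot"]).as_matrix(); print(s["tcp_pos"],M.round(4).tolist(),"pitch",np.degrees(np.arctan2(M[2,0],-M[0,0])))
ct,cs=cam("top"),cam("side")
g=[M@[-x,y,-z+.0166]+s["tcp_pos"] for x in (.063,.16) for y in (-.033,.033) for z in (.003,)]
t=cv2.imread("pics/top9.png");sd=cv2.imread("pics/side9.png")
for n,c,im in (("top",ct,t),("side",cs,sd)):
    P=np.array([proj(c,x) for x in g]); print(n,P.round(0).tolist())
    x0,y0=P.min(0).astype(int);x1,y1=P.max(0).astype(int); r=im[y0:y1,x0:x1]; print("bright px in pan",(r.min(2)>185).sum(),r.size//3, np.percentile(r.min(2),[50,95,100]))
# reference: tablets in the scoop at start
r=cv2.imread("pics/top0.png")[228:258,378:410]; print("ref",(r.min(2)>185).sum(),np.percentile(r.min(2),[50,95,100]))
# view through the spout: white pixels
for f in ("top3","top9"):
    im=cv2.imread(f"pics/{f}.png")[183:205,264:290]; print(f,"\n",im.min(2)[::2,::2])
E
```

```text
t: 16.78
tcp_pos: [0.5838, 0.0399, 0.3229]
tool_rot: [-0.028, 0.998, -0.002, -0.052]
force: [-0.2, 0.4, -2.4]
finger_gap: 0.187
gripper_force: 107.5
t: 17.62
tcp_pos: [0.4926, -0.1172, 0.3221]
tool_rot: [-0.026, 1.0, -0.001, 0.0]
force: [0.6, 0.2, -1.0]
finger_gap: 0.187
gripper_force: 107.6
[ 0.4923631  -0.11417307  0.32133062] [[-0.9984, -0.0559, -0.0007], [-0.0559, 0.9984, 0.0011], [0.0006, 0.0011, -1.0]] pitch 0.03691475431787971
top [[368.0, 233.0], [332.0, 236.0], [363.0, 182.0], [327.0, 185.0]]
bright px in pan 0 2200 [ 64. 170. 180.]
side [[315.0, 166.0], [297.0, 151.0], [366.0, 154.0], [345.0, 141.0]]
bright px in pan 0 1656 [ 79. 129. 158.]
ref 29 [131. 179. 198.]
top3 
 [[ 90  98  97  86  73  68  68  74  88 116 126 121 124]
 [ 93  93  76  56  58  58  60  57  62  79 120 122 123]
 [ 90  78  59  56  60  63  62  58  58  69  84 121 122]
 [ 83  62  58  59  66  64  71  70  71  64  78 114 124]
 [ 79  57  57  68  78  81  79  82  81  94 117  98 122]
 [ 76  58  77  83  79  79  81  82  82 122 155 127 118]
 [ 78  66  77  82  82  79  79  78  84 144 152 128 118]
 [ 78  76  83  82  77  81  80  83  88 150 146 118 115]
 [ 81  83  84  84  80  81  83  83  90 140 124 111 112]
 [ 84  85  86  81  80  79  82  83  87 108 107 108 109]
 [ 86  88  88  89  89  95  95  96 104 104 108 111 106]]
top9 
 [[ 95  91  95  83  69  69  68  75  91 113 121 123 125]
 [ 93  89  76  56  54  60  59  62  61  74 119 126 126]
 [ 97  77  57  57  59  60  62  67  58  64  87 119 121]
 [ 84  59  53  59  59  70  80  87  82  66  71 119 123]
 [ 85  60  60  67  76  86  97  94 103  90 115 100 121]
 [ 75  54  77  98  90  92  96 140 128  99 152 127 120]
 [ 78  71 107 106 104  92  89 110 116 155 180 132 115]
 [ 86  85 119 106 102  94  79  80 142 204 179 115 115]
 [ 81  85 103 105 101  85  82  86 168 204 129 113 109]
 [ 86  88  86  83  80  85  79  80 108 121 107 109 111]
 [ 84  85  86  85  91  94  98  96 102 108 109 105 107]]
```

```bash
python3 -m creep '[{"slide":[0.3,-1.5,1],"angular":[0,0,0],"claw":-1},{"slide":[0.3,-2.5,2],"angular":[0,0,0],"claw":-1},{"slide":[0.3,-2.5,3],"angular":[0,0,0],"claw":-1},{"slide":[0.3,-2.5,3],"angular":[0,0,0],"claw":-1},{"slide":[0.3,-2.5,3],"angular":[0,0,0],"claw":-1},{"slide":[0,-1,3],"angular":[0,0,0],"claw":-1},{"slide":[0,0,3],"angular":[0,0,0],"claw":-1},{"slide":[0,0,3],"angular":[0,0,0],"claw":-1},{"slide":[0,0,3],"angular":[0,0,0],"claw":-1},{"slide":[0,0,2],"angular":[0,0,0],"claw":-1}]'
python3 -m creep '[{"slide":[0,0,1.5],"angular":[0,0,0],"claw":-1},{"slide":[0,0,1],"angular":[0,0,0],"claw":-1},{"slide":[0,0,0],"angular":[0,0,0],"claw":-1},{"slide":[0,0,0],"angular":[0,0,0],"claw":-1}]'
python3 - <<'E'
from h import *
s=manip.sense(); M=R.from_quat(s["tool_rot"]).as_matrix(); print(s["tcp_pos"],s["force"],M[:,0].round(4),M[:,2].round(4))
t=viewer.snapshot("top"); cv2.imwrite("pics/top10.png",t)
t3=cv2.imread("pics/top3.png")
d=(t.min(2).astype(int)-t3.min(2)>30)[130:300,230:330].astype(np.uint8); n,l,st,c=cv2.connectedComponentsWithStats(d)
for k in range(1,n):
    if st[k,4]>4: print("brighter",st[k]+[230,130,0,0,0])
E
```

```text
t: 18.6
tcp_pos: [0.484, -0.2387, 0.0586]
tool_rot: [-0.029, 1.0, 0.001, -0.001]
force: [0.5, 0.7, -1.8]
finger_gap: 0.187
gripper_force: 107.6
t: 18.93
tcp_pos: [0.4849, -0.2401, 0.0361]
tool_rot: [-0.028, 1.0, 0.0, -0.0]
force: [0.5, 0.3, -1.7]
finger_gap: 0.184
gripper_force: 107.6
[ 0.48494848 -0.24011296  0.03608622] [ 0.49456297  0.27034304 -1.73898711] [-9.984e-01 -5.660e-02  4.000e-04] [-4.e-04  4.e-04 -1.e+00]
brighter [277 191   9  11  48]
brighter [267 194   7   6  31]
brighter [327 214   3   6  12]
brighter [281 247   3   3   5]
brighter [306 255  24  45 210]
brighter [326 262   4   4   6]
brighter [303 268   7  14  29]
```

Only the area seen through the spout has brightened, so the tablets are in the pot and not on the cone. I'll lower the scoop and release it.

```bash
python3 -m creep '[{"slide":[0,0,1],"angular":[0,0,0],"claw":-1},{"slide":[0,0,0.5],"angular":[0,0,0],"claw":-1},{"slide":[0,0,0.3],"angular":[0,0,0],"claw":-1},{"slide":[0,0,0.1],"angular":[0,0,0],"claw":-1},{"slide":[0,0,0],"angular":[0,0,0],"claw":-1},{"slide":[0,0,0],"angular":[0,0,0],"claw":-1}]'
```

```text
t: 19.48
tcp_pos: [0.4844, -0.241, 0.0173]
tool_rot: [-0.028, 1.0, -0.0, 0.0]
force: [-0.5, -0.2, -0.5]
finger_gap: 0.189
gripper_force: 107.9
```

```bash
python3 -m creep '[{"slide":[0,0,0.1],"angular":[0,0,0],"claw":-1},{"slide":[0,0,0],"angular":[0,0,0],"claw":0.6},{"slide":[0,0,0],"angular":[0,0,0],"claw":1},{"slide":[0,0,0],"angular":[0,0,0],"claw":1},{"slide":[0,0,0],"angular":[0,0,0],"claw":1},{"slide":[0,0,0],"angular":[0,0,0],"claw":1},{"slide":[0,0,0],"angular":[0,0,0],"claw":1},{"slide":[0,0,0],"angular":[0,0,0],"claw":1}]'
python3 -m creep '[{"slide":[0,0,-1.5],"angular":[0,0,0],"claw":1},{"slide":[0,0,-3],"angular":[0,0,0],"claw":1},{"slide":[0.5,0,-3.5],"angular":[0,0,0],"claw":1},{"slide":[1,0,-3.5],"angular":[0,0,0],"claw":1},{"slide":[1,0,-3.5],"angular":[0,0,0],"claw":1},{"slide":[1,0,-3],"angular":[0,0,0],"claw":1},{"slide":[1,0,-2],"angular":[0,0,0],"claw":1},{"slide":[0,0,0],"angular":[0,0,0],"claw":1},{"slide":[0,0,0],"angular":[0,0,0],"claw":1}]'
python3 - <<'E'
from h import *
st=manip.sense(); im=viewer.snapshot("wrist"); cv2.imwrite("pics/w11.png",im); c=cam("wrist",st)
print(st["tcp_pos"],st["finger_gap"],st["force"])
b=bar(blob(im.max(2)<40,(250,150,390,340))); s=viewer.snapshot("side"); cv2.imwrite("pics/side11.png",s)
e=bar(blob(s.max(2)<45,(270,320,332,365)))
for p in b[:3]:
    print("w",plane(c,p,.038).round(4))
    r=min((tri(cam("side"),g,c,p) for g in e[:3]),key=lambda x:x[1]); print("  tri",r[0].round(4),r[1].round(4))
s0=cv2.imread("pics/side0.png"); print("side scoop handle now/start",np.round(e[0],1),np.round(bar(blob(s0.max(2)<45,(270,320,332,365)))[0],1))
print("side bright tablets in pan: now",(s[300:360,320:390].min(2)>190).sum(),"start",(s0[300:360,320:390].min(2)>190).sum())
t=viewer.snapshot("top"); cv2.imwrite("pics/top11.png",t); t0=cv2.imread("pics/top0.png")
a=bar(blob(t.max(2)<55,(265,215,290,275))); print("pot handle top",a[1],a[2],plane(cam("top"),a[1],.05),plane(cam("top"),a[2],.05))
t3=cv2.imread("pics/top3.png"); a=bar(blob(t3.max(2)<55,(265,215,290,275))); print("  before pour",a[1],a[2])
d=(s.min(2).astype(int)-s0.min(2)>60).astype(np.uint8); n,l,q,cc=cv2.connectedComponentsWithStats(d); print([x.tolist() for x in q[1:] if x[4]>12])
for n,bx in (("tamper",(190,150,222,190)),("cup",(352,145,385,195)),("blind",(425,180,465,220))):
    x0,y0,x1,y1=bx; print(n,np.abs(t[y0:y1,x0:x1].astype(int)-t0[y0:y1,x0:x1]).mean().round(1))
E
```

```text
t: 20.15
tcp_pos: [0.4845, -0.2409, 0.0162]
tool_rot: [-0.028, 1.0, -0.0, 0.0]
force: [0.7, 0.1, -0.1]
finger_gap: 1.002
gripper_force: 0.0
t: 20.9
tcp_pos: [0.4397, -0.2437, 0.2173]
tool_rot: [-0.027, 1.0, -0.001, 0.001]
force: [-0.2, -0.2, 1.1]
finger_gap: 0.999
gripper_force: 0.0
[ 0.43969118 -0.24374765  0.21727403] 0.9991962201918312 [-0.23120235 -0.20083174  1.14617742]
w [ 0.482  -0.2411  0.038 ]
  tri [ 0.4851 -0.2409  0.0309] 0.0005
w [ 0.4396 -0.2438  0.038 ]
  tri [ 0.442  -0.2437  0.0307] 0.001
w [ 0.5286 -0.2381  0.038 ]
  tri [ 0.5313 -0.238   0.0316] 0.0014
side scoop handle now/start [300.6 342. ] [299.9 341.1]
side bright tablets in pan: now 0 start 60
pot handle top [276.13449075 220.96767109] [277.21972104 259.05073155] [0.6363554  0.04738411 0.05      ] [0.54458088 0.04628811 0.05      ]
  before pour [276.05143628 220.96602011] [277.31259405 259.98989771]
[[104, 188, 42, 32, 668], [191, 209, 59, 33, 596], [0, 211, 20, 22, 217], [119, 223, 20, 25, 267], [24, 279, 57, 34, 774], [347, 324, 11, 6, 43], [276, 328, 44, 20, 84], [339, 330, 5, 5, 19], [43, 361, 45, 42, 1032]]
tamper 17.6
cup 17.8
blind 20.7
```

Run:
```python
from h import *
t=cv2.imread("pics/top11.png",0);t0=cv2.imread("pics/top0.png",0);t3=cv2.imread("pics/top3.png",0)
for n,(x0,y0,x1,y1) in (("tamper",(190,155,222,190)),("cup",(352,145,385,190)),("blind",(430,185,462,216)),("funnel",(240,150,306,222)),("plain",(300,260,340,300))):
    r=cv2.matchTemplate(t[y0-14:y1+14,x0-14:x1+14],t0[y0:y1,x0:x1],cv2.TM_CCOEFF_NORMED); _,m,_,p=cv2.minMaxLoc(r); print(n,"shift px",p[0]-14,p[1]-14,round(m,2),"mean",t0[y0:y1,x0:x1].mean(),t[y0:y1,x0:x1].mean())
```

```text
tamper shift px 0 0 1.0 mean 112.41964285714286 129.67857142857142
cup shift px 0 0 1.0 mean 112.45791245791246 129.97037037037038
blind shift px 0 0 0.99 mean 138.4616935483871 159.08366935483872
funnel shift px 0 0 0.9 mean 109.67255892255892 125.11111111111111
plain shift px 0 0 0.65 mean 159.755 182.213125
```

The bystanders haven't moved; only the exposure changed. The scoop is flat and empty and the pot is still home, so I'm handing in.

```bash
python3 -c "
from station import ticket
print(ticket.sign_off())"
```

```text
the job is handed in; nothing more can be done
None
```

I handed the job in at about 21 s: by measurement the pot is home under the funnel with the tablets in it, the empty scoop is flat on the table and the bystanders are unmoved; the hand-in returned no verdict, and I viewed 11 pictures, one over the limit of 10.

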